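# Slide the steel sheet off its ledge and pack it in the game box

## Task

Press lightly on the red steel sheet that lies in the raised stand and slide it out over the open front edge until enough of it overhangs to be pinched by its two long sides, without pressing hard on the stand. Then pinch the overhanging end, lift the sheet out and lay it flat in the white nest of the open game box, fully down between the cheeks and end stops, and let go. Do not drop the sheet, and leave all the other things where they are.

Things in the scene. Friction and masses are not known exactly. Their poses are not given: they have to be found in the camera images.
- sheet_mid (a point): Centre (half-way up) of the loose red steel sheet, 120 mm long (x axis), 46 wide (y axis), 3 thick, 90 to 165 g, both ends and faces alike. It lies flat in the stand's channel, long axis along it, too thin and too closely flanked by rails to be gripped there. A shut fingertip pressed on it with 6 to 10 N drags it along. It tips off when it overhangs by more than half its length.
- sheet: The same sheet; origin at the centre of its underside, same axes. Smooth paint: its friction coefficient on the deck is about 0.4, on a fingertip about 0.7, so a light touch slips and a firmer one drags it.
- stand_edge (a point): Middle of the open front edge of the stand's deck, level with the deck's upper face (70 mm above the bench). x axis: from the open edge back along the channel (slide the sheet along -x), y across it, z up. The channel is 54 mm wide between rails 13 mm wide and 5 mm high that run its full length; a stop 5 mm high closes its rear, 132 mm behind the edge.
- stand: The stand: rigid dark steel riser fixed to the bench, chipboard deck 140 x 80 mm, 12 thick. Origin on the bench under the deck's middle, 70 mm behind the front edge; axes as stand_edge. Below an overhanging sheet all is free: the foot ends 20 mm behind the edge. More than 25 N between sheet and stand marks the deck: press well below that.
- nest (a point): Centre of the nest's bed in the game box, level with the bed (35 mm above the bench), where the sheet's underside shall lie. x along the nest, z up. The white bed is a bar 138 mm long, 28 wide, so the sheet juts 9 mm over both sides and fingers have room there. It fits with 3 mm play all round, either way round, between two cheeks and two end stops, all 5 mm above the bed.
- gamebox: Open cardboard game box fixed to the bench, 240 x 240 mm, walls 42 high, 4 thick; floor 5 mm thick. Origin under its centre, on the bench, below the nest; x along the nest. The nest's cheeks are 52 mm apart (y), 22 thick in y, and span only the middle 34 mm of its length; the stops at its ends are 126 mm apart, 28 mm wide.
- pawn_blue: Loose blue game pawn, 22 mm wide, 31 mm tall, standing in the game box beside the nest; origin under its foot. Leave alone.
- pawn_yellow: Loose yellow game pawn, same size, in the game box on the other side of the nest. Leave alone.
- card_deck: Loose green deck of cards in its case, 63 x 30 x 24 mm, in the game box beside the nest; origin under its centre. Leave alone.
- tape_roll: Loose yellow roll of tape, 60 mm across, 24 mm tall, lying on the bench; origin under its centre. Leave alone.
- dice_tub: Loose closed tub, 50 mm across, 65 mm tall, on the bench; origin under its centre. Leave alone.
- small_carton: Loose small white carton, 60 x 90 x 50 mm, on the bench; origin under its centre. Leave alone.
- pick_bin: Loose blue open bin, 160 x 100 x 75 mm, on the bench at the left; origin under its centre. Leave alone.
Not all that is in view belongs to the job. Of the things like the sheet, leave any that is turquoise; of the rest the smaller one is meant.

How it is judged (in metres and radians):
On the way, in this order (a step that is already met when the one before it is completed fails the run):
1. the sheet has been slid along the channel, still lying flat on the deck, until its end overhangs the front edge by at least 20 mm (x of sheet_mid in the frame of stand_edge between -0.01 and 0.04 m and y of sheet_mid in the frame of stand_edge between -0.012 and 0.012 m and z of sheet_mid in the frame of stand_edge below 0.006 m and angle between sheet_mid's own z axis and vertical below 0.08 rad), for 0.2 s.
2. the sheet is held clear of the stand, at least 20 mm above the deck (z of sheet_mid in the frame of stand_edge above 0.02 m and contact force between the fingers and sheet above 1 N), for 0.1 s.
At the end, for the whole second after the job is handed in: The sheet lies flat on the bed of the nest between the cheeks and the stops: its centre within 6 mm of the nest's in x and y and less than 3.5 mm above the bed, within 0.04 rad of level and 0.15 rad of the nest's long axis (either way round), at rest and released (x of sheet_mid in the frame of nest between -0.006 and 0.006 m and y of sheet_mid in the frame of nest between -0.006 and 0.006 m and z of sheet_mid in the frame of nest between 0 and 0.0035 m and angle between sheet_mid's own z axis and vertical below 0.04 rad and angle between the x axis of sheet_mid and the x axis of nest, either way round below 0.15 rad and linear speed of sheet below 0.02 m/s); the robot touches nothing.
It fails at once if the sheet is pressed or jammed on the stand with more than 25 N (contact force between sheet and stand above 25 N).
It fails at once if the sheet falls down to the bench or the floor of the box (its centre below 20 mm) (height (world z) of sheet_mid below 0.02 m).
It fails at once if a bystander is moved by more than 25 mm (distance of any of pawn_blue, pawn_yellow, card_deck, tape_roll, dice_tub, small_carton, pick_bin from where it was at the start of the episode above 0.025 m).
It also fails if it takes over 66 s, if anything falls off the work surface, if the arm or the gripper's body presses on something with over 40 N, if the wrist force passes 120 N, or if a joint passes its speed limit or range.

## Robot

A 6-joint arm with a two-finger parallel gripper is mounted at the origin on the work surface. World frame = base frame: x ahead of the robot, y to its left, z up, the work surface at z = 0. Lengths are in mm, angles in rad, forces in N, time in s.
With the tool pointing down it reaches from about 275 to 1000 mm from the base axis. Payload 8.4 kg.
Tool frame: the origin (TCP) lies at the very end of the fingers, on their centre line; the grasp point (between the pads) lies 19 mm behind it; z points along the fingers, y is the direction in which the jaws open and shut (so a half turn about z gives the same grasp; the last joint's range is limited). The gripper opens to 85 mm and grips with 20 to 120 N. Pads are 22 mm wide; open, the fingers measure 114 mm over their backs; the gripper's body (76 mm by 85 mm) begins 54 mm behind the grasp point. The pads swing forward as they close: fully open they stand 13 mm farther back than shut.
Start: joints at [1.322, 0.353, 1.633, -0, 1.155, -0.002], TCP at [152.687, 606.065, 231.281] pointing down, gripper open.
Joint ranges: [-2.63, 2.63], [-0.92, 2.1], [0.06, 2.66], [-1.3, 4.44], [0, 2.69], [-3.02, 3.02]. Speed limits (rad/s): [2.22, 2.22, 2.79, 3.14, 3.14, 3.14].

## Interface

Orientations are given as [roll, pitch, yaw] about the fixed x, y, z axes, in that order (R = Rz(yaw) Ry(pitch) Rx(roll)).
In Python, from rig import sense, grab_frame, get_calibration, sign_off, boxes_of, trace gives the robot as it stands.
- The arm moves only by the tool servo_tool, never from a script. Its argument "rows" is a list of rows, each a list of 3 entries, a list of its own where there are three numbers: the finger opening in mm, from 0 to 85.4, then the shift along the tool's x, y, z in mm, then the turn, a rotation vector about the tool's x, y, z in degrees. A call has 1 to 8 rows; each row shifts and turns the commanded pose from where the row before left it, along the tool's axes as they then stand; what a row does not reach is not made up. A row lasts 1/8 s, in which the tool goes at most 62.5 mm and 10.7 degrees, less where a joint would pass 70% of its speed; a pose out of reach is approached as far as the arm can. A call is refused whole if a number of a shift passes 62.5 or a number of a turn 10.7, either way. A call with a gripper value outside its range is refused whole. The fingers move at their own pace and stop on an object; "force" is the grip in N (left out, the last holds). Time passes only in rows, so rows that do not move let the fingers close. It gives the time, the measured TCP pose, the force and the opening at its end, in the units of the state.
- sense(): the state, without advancing time (a new reading comes with each control period).
- grab_frame(name): name is "scene" or "top" or "wrist"; returns the picture (420x560x3 uint8, blue, green, red); there is no depth.
- get_calibration(name): a dict with "intrinsics" (3x3 intrinsics, pixels), "world_to_cam" (4x4, takes a point from world to camera coordinates). Camera axes: x right, y down, z forward; pixel columns grow to the right and rows downward; lengths in mm; the calibration is good to about 2 mm. A picture is of the moment at which its call begins: read the wrist's pose just before it. get_calibration takes no time and is no camera call; for the wrist camera it gives the pose at the moment of the call.
- sign_off(): hands the job in, once; it reports no verdict.
Trained networks look in the newest picture that a camera, given by its name, has taken for a name from the list of things; names that differ only in an ending like _2 or _b are one class to them, and where a whole thing is asked for, a point or a joint stands for the part that bears it (a point fixed in the world has none). Each returns a list of dicts, best first, with "conf" (0 to 1); they miss things now and then, are a little off and sometimes report something else, mostly with a low value. They report only what shows in the picture. A call takes as long as a camera call. They do not tell look-alikes from the thing itself.
- boxes_of(camera, thing): "centre" ([x, y, z] in mm, in the coordinates of the camera as it stood for that picture, good to about 4 mm: the middle of the surface that is visible of it).
- trace(camera, thing): "mask" (420x560 bool, what is visible of it).
The state is a dict: "clock": time; "qpos": joint angles; "qvel": joint speeds; "joint_efforts": joint torques, N m; "eef_pos": TCP position; "tcp_rot": TCP orientation; "contact_force": force on the tool from outside, world axes, zero at the start; "wrist_torque": the same for the moment, N m; "opening": opening from 0.0 (shut) to 1.0 (fully open).
Only numpy, scipy, OpenCV 4.12 (cv2) and the standard library are available. Lean on these libraries where they do the work, as an engineer would, in place of code of your own. Each camera call takes 0.05 s, during which the arm holds its last target. There are 200 camera calls.

## Working session

There is one attempt and no reset: what is moved stays moved. The work goes in short steps, Python scripts to look and compute and a tool call to move; the robot and the scene stay as the last step left them, time stands still between calls to the robot, and variables do not carry over. Pictures are saved under pics/ and viewed, about 8 in all and at most 12, crops included, and the job is handed in when it is done.

Besides the shell and the picture viewer there is one more tool, called after "Emit:" as name(argument=value, ...) on one line, values as JSON. servo_tool: Moves the arm, as the interface text tells. Its arguments: {"type":"object","properties":{"rows":{"type":"array","items":{"type":"array"}},"force":{"type":"number"}},"required":["rows"]}

```bash
ls; mkdir -p pics; python3 - <<'E'
from rig import *
import cv2,numpy as np
s=sense();print({k:np.round(v,3).tolist() for k,v in s.items()})
ims=[]
for c in("scene","top"):
    im=grab_frame(c);cv2.imwrite(f"pics/{c}0.png",im)
    cal=get_calibration(c);T=np.linalg.inv(cal["world_to_cam"]);print(c,np.round(T,3).tolist(),np.round(cal["intrinsics"],1).tolist())
    for n in("sheet","stand","gamebox","nest","stand_edge","sheet_mid","pawn_blue","card_deck","dice_tub","small_carton","tape_roll","pick_bin"):
        try:
            print(n,[(round(d["conf"],2),np.round(T@np.r_[d["centre"],1])[:3].tolist()) for d in boxes_of(c,n)[:4]])
        except Exception as e: print(n,e)
E
```

```text
pics
{'clock': 0.0, 'qpos': [1.322, 0.354, 1.634, -0.0, 1.155, -0.002], 'qvel': [0.002, 0.0, -0.001, -0.002, 0.003, -0.001], 'joint_efforts': [-0.0, -60.526, -34.206, -0.0, 0.009, 0.0], 'eef_pos': [152.581, 605.574, 230.545], 'tcp_rot': [-3.14, 0.0, 2.895], 'contact_force': [0.454, 0.215, -0.531], 'wrist_torque': [-0.023, 0.015, -0.045], 'opening': 1.002}
scene [[0.158, 0.826, -0.542, 1374.705], [0.987, -0.128, 0.093, -5.261], [0.007, -0.549, -0.836, 1223.01], [0.0, 0.0, 0.0, 1.0]] [[509.1, 0.0, 284.4], [0.0, 509.1, 216.7], [0.0, 0.0, 1.0]]
sheet [(0.93, [521.0, 279.0, 72.0]), (0.7, [700.0, 358.0, 0.0])]
stand [(0.81, [551.0, 258.0, 68.0])]
gamebox [(0.95, [554.0, -218.0, 8.0])]
nest [(0.58, [552.0, -220.0, 2.0])]
stand_edge [(0.71, [556.0, 257.0, 65.0])]
sheet_mid [(0.93, [700.0, 357.0, 4.0]), (0.9, [521.0, 273.0, 76.0]), (0.64, [480.0, 80.0, 6.0])]
pawn_blue [(0.57, [522.0, -116.0, 12.0]), (0.19, [520.0, 271.0, 78.0])]
card_deck []
dice_tub [(0.96, [710.0, -10.0, 62.0])]
small_carton [(0.89, [794.0, -182.0, 52.0])]
tape_roll [(0.8, [776.0, 196.0, 20.0])]
pick_bin [(0.57, [453.0, 537.0, 38.0]), (0.47, [555.0, 259.0, 66.0])]
top [[0.018, -0.983, 0.182, 285.605], [-1.0, -0.019, -0.007, 106.199], [0.01, -0.182, -0.983, 1757.118], [0.0, 0.0, 0.0, 1.0]] [[541.9, 0.0, 274.8], [0.0, 541.9, 215.2], [0.0, 0.0, 1.0]]
sheet [(0.94, [479.0, 78.0, 6.0]), (0.89, [522.0, 275.0, 73.0]), (0.89, [701.0, 356.0, 2.0])]
stand [(0.75, [518.0, 247.0, 72.0])]
gamebox [(0.61, [547.0, -218.0, 5.0])]
nest [(0.79, [546.0, -224.0, 7.0]), (0.37, [519.0, 246.0, 71.0])]
stand_edge [(0.82, [523.0, 248.0, 74.0])]
sheet_mid [(0.86, [699.0, 354.0, 3.0]), (0.73, [481.0, 85.0, 3.0]), (0.71, [520.0, 271.0, 75.0])]
pawn_blue []
card_deck [(0.73, [619.0, -127.0, 28.0])]
dice_tub [(0.8, [686.0, -7.0, 67.0])]
small_carton [(0.96, [778.0, -184.0, 49.0])]
tape_roll [(0.53, [778.0, 191.0, 25.0])]
pick_bin [(0.93, [463.0, 536.0, 9.0])]
```

```bash
python3 - <<'E'
import cv2
im=cv2.imread("pics/top0.png")
cv2.imwrite("pics/topz.png",cv2.resize(im[60:330,100:460],None,fx=2.2,fy=2.2,interpolation=cv2.INTER_CUBIC))
E
```

```text
(no output)
```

View pics/topz.png

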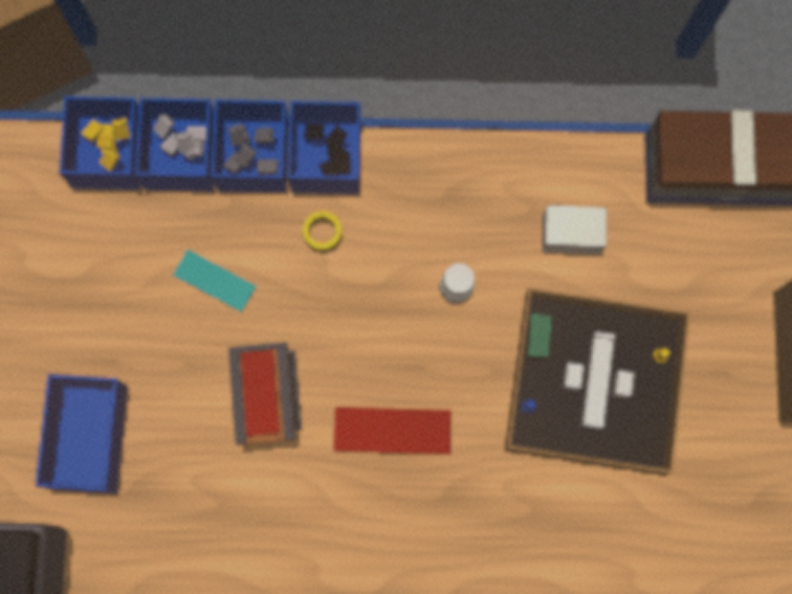

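View pics/scene0.png

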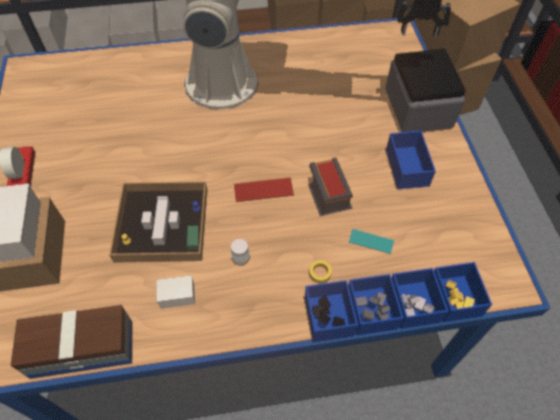

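Two red sheets show: the one in the stand at topz (262,393) and a larger one on the bench at (392,430); the turquoise one is at (215,280). The stand's open end is the lower one (robot side, -x), where a chipboard strip shows. The nest is at (600,380).

```bash
cat > h.py <<'E'
from rig import *
import cv2,numpy as np
from scipy.spatial.transform import Rotation as Ro
def pose():
    s=sense();return np.array(s["eef_pos"]),Ro.from_euler("xyz",s["tcp_rot"])
def plan(target,yaw,per=50.):
    """tool-frame shift to the world target, and turn to point down at yaw"""
    p,R=pose();Rt=Ro.from_euler("xyz",[np.pi,0,yaw])
    print("shift(tool now)",np.round(R.inv().apply(np.array(target)-p),1),"turn deg",np.round((R.inv()*Rt).as_rotvec(degrees=True),2))
    print("shift(tool after turn)",np.round(Rt.inv().apply(np.array(target)-p),1))
def ray(cam,uv,z,cal=None):
    """world points at height z for pixels uv"""
    cal=cal or get_calibration(cam);T=np.linalg.inv(cal["world_to_cam"]);uv=np.atleast_2d(uv).astype(float)
    d=np.c_[uv,np.ones(len(uv))]@np.linalg.inv(cal["intrinsics"]).T@T[:3,:3].T;o=T[:3,3]
    return o+d*((z-o[2])/d[:,2])[:,None]
def proj(cam,P,cal=None):
    cal=cal or get_calibration(cam);P=np.atleast_2d(P)
    c=np.c_[P,np.ones(len(P))]@np.array(cal["world_to_cam"]).T;q=c[:,:3]@np.array(cal["intrinsics"]).T
    return q[:,:2]/q[:,2:]
def rect(cam,thing,z,near):
    """min-area rect of the mask whose centre is nearest, in world at height z; refined by colour is left out"""
    best=None
    for d in trace(cam,thing):
        c=np.argwhere(d["mask"])[:,::-1]; 
        if len(c)<30: continue
        w=ray(cam,c,z)[:,:2];r=cv2.minAreaRect(w.astype(np.float32))
        e=np.hypot(*(np.array(r[0])-near))
        if best is None or e<best[0]: best=(e,r,d["conf"],d["mask"])
    return best
E
python3 - <<'E'
from h import *
p,R=pose();cal=get_calibration("wrist");T=np.linalg.inv(cal["world_to_cam"])
print("cam in tool",np.round(R.inv().apply(T[:3,3]-p),1),np.round(R.inv().as_matrix()@T[:3,:3],2).tolist(),np.round(cal["intrinsics"]).tolist())
for n,z,near in(("sheet",73,(521,273)),("stand",70,(521,260)),("nest",35,(550,-220))):
    b=rect("top",n,z,near)
    print(n,b and b[:3])
plan((520,272,330),np.pi+.07)
plan((520,272,330),.07)
E
```

```text
cam in tool [  77.9   -0.2 -142.2] [[0.0, -0.95, -0.3], [1.0, 0.0, 0.0], [-0.0, -0.3, 0.95]] [[320.0, 0.0, 280.0], [0.0, 320.0, 207.0], [0.0, 0.0, 1.0]]
sheet (np.float64(1.826516166147068), ((519.1851196289062, 273.2058410644531), (122.73474884033203, 46.11659240722656), 6.032835960388184), 0.83)
stand (np.float64(6.59017797504691), ((521.6552124023438, 266.5575256347656), (143.5916748046875, 98.49639892578125), 6.913447856903076), 0.61)
nest (np.float64(5.057792491124937), ((554.6368408203125, -217.9798583984375), (246.54270935058594, 248.18951416015625), 82.0596694946289), 0.69)
shift(tool now) [-437.8 -234.2  -98.7] turn deg [  0.    -0.   -18.15]
shift(tool after turn) [-343.  -358.9  -98.7]
shift(tool now) [-437.8 -234.2  -98.7] turn deg [ -0.    -0.   161.85]
shift(tool after turn) [343.  358.9 -98.7]
```

Emit:
servo_tool(rows=[[85,[-54.5,-29,5],[0,0,0]],[85,[-54.5,-29,5],[0,0,0]],[85,[-54.5,-29,5],[0,0,0]],[85,[-54.5,-29,5],[0,0,0]],[85,[-54.5,-29,5],[0,0,0]],[85,[-54.5,-29,5],[0,0,0]],[85,[-54.5,-29,5],[0,0,0]],[85,[-54.5,-29,5],[0,0,0]]])

```text
clock: 2.45
eef_pos: [520.3, 273.1, 191.4]
tcp_rot: [3.141, 0.0, 2.895]
contact_force: [1.5, 1.8, 0.9]
opening: 0.993
```

Emit:
servo_tool(rows=[[0,[0,0,0],[0,0,-10.1]],[0,[0,0,0],[0,0,-10.1]],[0,[0,0,0],[0,0,0]],[0,[0,0,0],[0,0,0]],[0,[0,0,0],[0,0,0]]])

```text
clock: 3.08
eef_pos: [518.7, 274.8, 191.3]
tcp_rot: [3.142, 0.0, -3.038]
contact_force: [-0.1, 0.9, 0.1]
opening: 0.002
```

```bash
python3 - <<'E'
from h import *
print(pose()[0],sense()["tcp_rot"],sense()["opening"],sense()["contact_force"])
im=grab_frame("wrist");cv2.imwrite("pics/w1.png",im)
for n,z,near in(("sheet",73,(521,273)),("stand",70,(521,260)),("stand_edge",70,(521,260))):
    b=rect("wrist",n,z,near)
    print(n,b and b[:3])
E
```

```text
[518.66090793 274.79499222 191.3374959 ] [ 3.14157983e+00  6.94799528e-05 -3.03760624e+00] 0.0016985702236887415 [-0.12468467  0.9371675   0.08473589]
sheet (np.float64(3.3306215156142165), ((517.7496337890625, 273.72674560546875), (115.66575622558594, 46.42877197265625), 6.349632263183594), 0.57)
stand (np.float64(11.84144712873354), ((520.8695678710938, 271.8407287597656), (142.86196899414062, 85.1065444946289), 6.8811492919921875), 0.67)
stand_edge (np.float64(11.49052577254708), ((520.7608642578125, 271.488037109375), (143.7303924560547, 85.97218322753906), 6.325972557067871), 0.9)
```

View pics/w1.png

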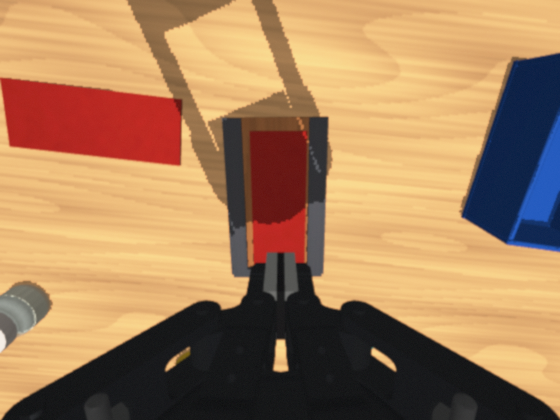

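The sheet lies between the rails, its front end at row 131 (columns 250–306). The deck's open edge is at row 117 (columns 223–328). The fingers hide its rear end.

```bash
python3 - <<'E'
from h import *
im=cv2.imread("pics/w1.png");g=im.astype(int)
print("edge",ray("wrist",[(224,117),(328,117)],75).round(1).tolist(),"deckedge mid",ray("wrist",[(276,117)],70).round(1))
for r in(150,180,230):
    row=g[r,235:320];red=np.where((row[:,2]>2.2*row[:,1])&(row[:,2]>60))[0]+235
    print(r,red.min(),red.max(),ray("wrist",[(red.min(),r),(red.max()+1,r)],73).round(1).tolist())
col=g[100:200,278];red=np.where((col[:,2]>2.2*col[:,1])&(col[:,2]>60))[0]+100
print("front row",red.min(),ray("wrist",[(278,red.min())],73).round(1))
E
```

```text
edge [[454.2, 224.1, 75.0], [445.6, 304.6, 75.0]] deckedge mid [[450.1 264.3  70. ]]
150 250 306 [[477.7, 246.0, 73.0], [472.9, 291.8, 73.0]]
180 251 305 [[502.4, 248.8, 73.0], [497.5, 294.3, 73.0]]
230 253 304 [[546.7, 254.0, 73.0], [541.9, 299.2, 73.0]]
front row 131 [[460.4 267.   73. ]]
```

```bash
python3 - <<'E'
from h import *
plan((544.5,276.6,80),-np.pi+.108)
E
```

```text
shift(tool now) [-25.8  -0.8 111.3] turn deg [-0.    0.   -0.15]
shift(tool after turn) [-25.8  -0.9 111.3]
```

Emit:
servo_tool(rows=[[0,[-25.8,-0.8,40],[0,0,0]],[0,[0,0,40],[0,0,0]],[0,[0,0,25],[0,0,0]],[0,[0,0,6],[0,0,0]],[0,[0,0,0],[0,0,0]],[0,[0,0,0],[0,0,0]],[0,[0,0,0],[0,0,0]]], force=40)

```text
clock: 4.15
eef_pos: [545.2, 276.9, 81.4]
tcp_rot: [3.141, 0.002, -3.036]
contact_force: [-0.1, 0.2, 0.3]
opening: -0.001
```

Emit:
servo_tool(rows=[[0,[0,0,1.5],[0,0,0]],[0,[0,0,1.5],[0,0,0]],[0,[0,0,1.5],[0,0,0]],[0,[0,0,0],[0,0,0]],[0,[0,0,0],[0,0,0]],[0,[0,0,0],[0,0,0]]])

```text
clock: 4.9
eef_pos: [544.6, 276.5, 75.8]
tcp_rot: [3.142, 0.0, -3.036]
contact_force: [-0.1, -0.7, 0.0]
opening: -0.001
```

Emit:
servo_tool(rows=[[0,[0,0,1],[0,0,0]],[0,[0,0,1],[0,0,0]],[0,[0,0,0],[0,0,0]],[0,[0,0,0],[0,0,0]],[0,[0,0,0],[0,0,0]]])

```text
clock: 5.52
eef_pos: [544.6, 276.5, 73.8]
tcp_rot: [3.142, 0.0, -3.036]
contact_force: [0.4, -0.1, 0.5]
opening: 0.002
```

Emit:
servo_tool(rows=[[0,[0,0,0.5],[0,0,0]],[0,[0,0,0],[0,0,0]],[0,[0,0,0],[0,0,0]],[0,[0,0,0],[0,0,0]]])

```text
clock: 6.02
eef_pos: [544.6, 276.5, 73.3]
tcp_rot: [3.142, 0.0, -3.036]
contact_force: [0.1, -0.2, -0.2]
opening: -0.003
```

Emit:
servo_tool(rows=[[0,[0,0,0.5],[0,0,0]],[0,[0,0,0],[0,0,0]],[0,[0,0,0],[0,0,0]],[0,[0,0,0],[0,0,0]]])

```text
clock: 6.52
eef_pos: [544.6, 276.5, 73.1]
tcp_rot: [3.142, 0.0, -3.036]
contact_force: [-1.2, -1.6, 5.4]
opening: -0.002
```

Emit:
servo_tool(rows=[[0,[0,0,0.3],[0,0,0]],[0,[0,0,0],[0,0,0]],[0,[0,0,0],[0,0,0]],[0,[0,0,0],[0,0,0]]])

```text
clock: 7.02
eef_pos: [544.6, 276.5, 73.1]
tcp_rot: [3.142, 0.0, -3.036]
contact_force: [-1.6, -0.9, 8.6]
opening: -0.002
```

Emit:
servo_tool(rows=[[0,[3,0,0.05],[0,0,0]],[0,[4,0,0],[0,0,0]],[0,[4,0,0],[0,0,0]],[0,[0,0,0],[0,0,0]]])

```text
clock: 7.52
eef_pos: [534.2, 275.8, 73.1]
tcp_rot: [3.141, 0.002, -3.036]
contact_force: [0.2, 0.2, 6.8]
opening: 0.005
```

```bash
cat > m.py <<'E'
from h import *
import sys
im=grab_frame("wrist");cv2.imwrite(f"pics/{sys.argv[1]}.png",im);g=im.astype(int)
red=((g[...,2]>2.2*g[...,1])&(g[...,2]>60)).astype(np.uint8)
n,l,st,ce=cv2.connectedComponentsWithStats(red)
for i in range(1,n):
    if st[i][4]>300:
        c=np.argwhere(l==i)[:,::-1];w=ray("wrist",c,73)[:,:2]
        s=(w-[450,264.3])@np.array([[.994,-.108],[.108,.994]])
        print(st[i].tolist(),"stand-frame x",np.percentile(s[:,0],[.3,99.7]).round(1),"y",np.percentile(s[:,1],[.5,99.5]).round(1))
print(sense()["contact_force"],sense()["eef_pos"])
E
python3 m.py w2
```

```text
[0, 53, 127, 120, 13212] stand-frame x [-12.4  34.4] y [-119.6  -63. ]
[224, 89, 110, 217, 18334] stand-frame x [  0.3 101.6] y [-20.9  24.5]
[1.4645818  0.59428635 8.0562713 ] [534.16825916 275.74363434  73.08709128]
```

Emit:
servo_tool(rows=[[0,[3,0,0.05],[0,0,0]],[0,[5,0,0],[0,0,0]],[0,[5,0,0],[0,0,0]],[0,[5,0,0],[0,0,0]],[0,[5,0,0],[0,0,0]],[0,[2,0,0],[0,0,0]],[0,[0,0,0],[0,0,0]]])

```text
clock: 8.45
eef_pos: [509.5, 273.2, 73.1]
tcp_rot: [3.141, 0.002, -3.036]
contact_force: [1.3, 0.9, 7.1]
opening: -0.0
```

```bash
python3 m.py w3
```

```text
[225, 89, 108, 217, 18250] stand-frame x [-24.5  76.8] y [-20.7  24.6]
[0, 95, 132, 114, 12851] stand-frame x [-21.5  26.1] y [-123.7  -63.2]
[0.93522895 0.34224329 8.8131775 ] [509.49060516 273.21483818  73.0625552 ]
```

Emit:
servo_tool(rows=[[0,[3,0,0],[0,0,0]],[0,[5,0,0],[0,0,0]],[0,[5,0,0],[0,0,0]],[0,[5,0,0],[0,0,0]],[0,[4,0,0],[0,0,0]],[0,[2,0,0],[0,0,0]],[0,[0,0,0],[0,0,0]],[0,[0,0,0],[0,0,0]]])

```text
clock: 9.5
eef_pos: [485.7, 270.7, 73.1]
tcp_rot: [3.141, 0.002, -3.036]
contact_force: [0.9, 0.1, 7.0]
opening: -0.0
```

```bash
python3 m.py w4
```

```text
[225, 89, 107, 217, 18177] stand-frame x [-48.4  52.8] y [-20.5  24.6]
[0, 133, 136, 107, 12530] stand-frame x [-29.8  18.2] y [-127.6  -63.3]
[0.93263188 0.36475203 7.76563084] [485.6647331  270.70896213  73.06227701]
```

Emit:
servo_tool(rows=[[0,[0,0,-3],[0,0,0]],[0,[0,0,-15],[0,0,0]],[0,[0,0,-25],[0,0,0]],[75,[0,0,-27],[0,0,0]],[75,[0,0,0],[0,0,0]],[75,[0,0,0],[0,0,0]],[75,[0,0,0],[0,0,0]]])

```text
clock: 10.42
eef_pos: [484.2, 269.8, 141.5]
tcp_rot: [-3.141, -0.002, -3.036]
contact_force: [0.5, -0.5, -0.8]
opening: 0.849
```

```bash
python3 m.py w5;python3 - <<'E'
from h import *
print(sense()["opening"]);plan((423.6,263.4,50),-np.pi+.108)
E
```

```text
[244, 98, 73, 172, 11542] stand-frame x [-48.   70.3] y [-20.4  24.8]
[0, 121, 170, 91, 12294] stand-frame x [-33.1  24.7] y [-185.4  -72.1]
[ 0.58869618 -0.55921303 -0.1793827 ] [484.27850865 269.84640466 141.49662958]
0.8739648161027075
shift(tool now) [60.9  0.1 91.6] turn deg [-0.04 -0.09 -0.13]
shift(tool after turn) [61.   0.1 91.5]
```

View pics/w5.png

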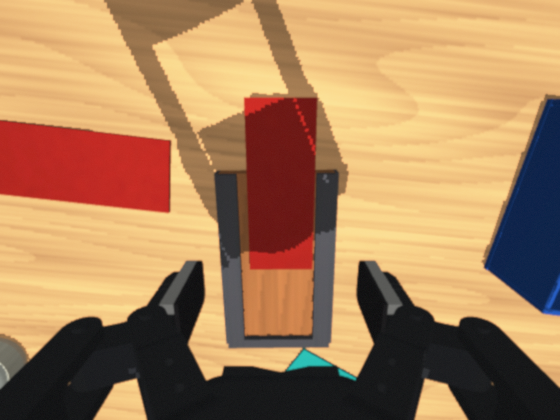

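The sheet overhangs the open edge (edge at row 172, sheet end at row 98, columns 245–317) and lies straight in the channel. Mid is about 11 mm behind the edge.

Emit:
servo_tool(rows=[[75,[31,0,0],[0,0,0]],[75,[30,0,0],[0,0,0]],[75,[0,0,0],[0,0,0]],[75,[0,0,0],[0,0,0]],[75,[0,0,40],[0,0,0]],[75,[0,0,40],[0,0,0]],[75,[0,0,11.5],[0,0,0]],[75,[0,0,0],[0,0,0]]])

```text
clock: 11.48
eef_pos: [424.5, 263.7, 50.6]
tcp_rot: [-3.141, -0.001, -3.036]
contact_force: [0.4, 0.6, 0.2]
opening: 0.881
```

Emit:
servo_tool(rows=[[75,[0,0,0],[0,0,0]],[75,[0,0,0],[0,0,0]]])

```text
clock: 11.72
eef_pos: [425.1, 264.2, 52.1]
tcp_rot: [3.141, 0.002, -3.036]
contact_force: [0.0, -0.5, 1.0]
opening: 0.879
```

```bash
python3 m.py w6
```

```text
[0, 231, 135, 98, 11136] stand-frame x [-53.5  -9.1] y [-119.8  -59.6]
[224, 241, 109, 132, 13187] stand-frame x [-49.9  16.5] y [-20.5  24.6]
[-0.38954092 -0.59362589  0.47357697] [424.90929902 264.14930935  51.93687308]
```

View pics/w6.png

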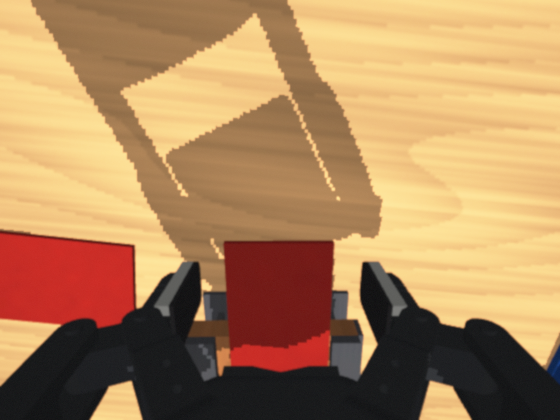

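Sheet end (rows 241–365, columns 225–332) is centred between the open pads, clear of the deck's edge.

Emit:
servo_tool(rows=[[75,[0,0,2],[0,0,0]],[55,[0,0,0],[0,0,0]],[42,[0,0,0],[0,0,0]],[40,[0,0,0],[0,0,0]],[40,[0,0,0],[0,0,0]],[40,[0,0,0],[0,0,0]]], force=50)

```text
clock: 12.52
eef_pos: [424.2, 263.7, 48.9]
tcp_rot: [-3.142, -0.0, -3.036]
contact_force: [-1.0, -0.3, 3.1]
opening: 0.516
```

Emit:
servo_tool(rows=[[40,[0,0,0],[0,0,0]],[40,[0,0,0],[0,0,0]]])

```text
clock: 12.78
eef_pos: [424.2, 263.7, 48.9]
tcp_rot: [-3.142, -0.0, -3.036]
contact_force: [-0.6, 0.3, 3.0]
opening: 0.517
```

Emit:
servo_tool(rows=[[20,[0,0,-3],[0,0,0]],[20,[0,0,-10],[0,0,0]],[20,[0,0,-20],[0,0,0]],[20,[0,0,-30],[0,0,0]],[20,[0,0,-35],[0,0,0]],[20,[0,0,-20],[0,0,0]],[20,[0,0,0],[0,0,0]],[20,[0,0,0],[0,0,0]]])

```text
clock: 13.78
eef_pos: [423.7, 263.5, 166.3]
tcp_rot: [-3.141, -0.001, -3.036]
contact_force: [0.6, 0.3, -1.0]
opening: 0.52
```

```bash
python3 m.py w7; python3 - <<'E'
from h import *
# box geometry from the top view: light nest parts
im=cv2.imread("pics/top0.png").astype(int)
w=((im.min(2)>130)&(im.max(2)-im.min(2)<50)).astype(np.uint8)
n,l,st,ce=cv2.connectedComponentsWithStats(w)
for i in range(1,n):
    if st[i][4]>40 and 320<ce[i][0]<420 and 190<ce[i][1]<270:
        c=np.argwhere(l==i)[:,::-1]
        r=cv2.minAreaRect(ray("top",c,38)[:,:2].astype(np.float32));print(st[i],r)
E
```

```text
[7, 181, 177, 78, 10413] stand-frame x [-49.9  11.6] y [-206.6  -74.4]
[225, 245, 111, 128, 12777] stand-frame x [  2.8 127.1] y [-42.   46.1]
[ 0.48815965  0.55406935 -0.70515272] [423.58497758 263.34435605 165.98288093]
[365 211  14  43 382] ((555.197265625, -217.8822021484375), (29.56842613220215, 138.0696563720703), 82.31694793701172)
[357 225   8  11  75] ((561.0501098632812, -181.7422332763672), (22.53584098815918, 32.8576774597168), 89.30012512207031)
[380 229   8  11  74] ((549.7017211914062, -255.59938049316406), (22.526105880737305, 32.86774444580078), 88.8564224243164)
```

View pics/w7.png

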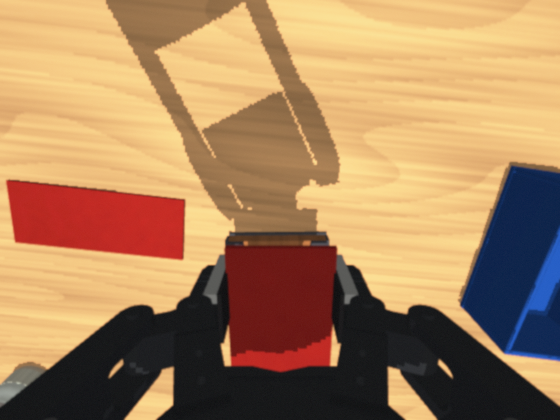

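The sheet is held between the pads (rows 245–370, columns 225–336) with the stand below it. Now go to a viewpoint where the wrist camera sees the nest ahead of the sheet.

```bash
python3 - <<'E'
from h import *
p,R=pose()
for dz in(22,24,26):
    P=[p+R.apply(np.array([24,y,-dz])) for y in(-23,23)];print(dz,proj("wrist",P).round(1).tolist())
plan((674,-235,166),-np.pi-.142)
E
```

```text
22 [[223.7, 244.0], [336.1, 244.1]]
24 [[222.9, 246.0], [336.9, 246.1]]
26 [[222.0, 248.1], [337.8, 248.2]]
shift(tool now) [-1.964e+02 -5.220e+02  1.000e-01] turn deg [-0.05 -0.07 14.2 ]
shift(tool after turn) [-318.4 -457.9   -0. ]
```

Emit:
servo_tool(rows=[[20,[0,-10,0],[0,0,3.55]],[20,[0,0,0],[0,0,3.55]],[20,[0,0,0],[0,0,3.55]],[20,[0,0,0],[0,0,3.55]],[20,[-13,-18,0],[0,0,0]],[20,[-26,-38,0],[0,0,0]],[20,[-26,-38,0],[0,0,0]],[20,[-26,-38,0],[0,0,0]]])

```text
clock: 14.82
eef_pos: [496.5, 108.8, 165.7]
tcp_rot: [-3.141, -0.002, 3.0]
contact_force: [0.8, 0.4, -0.7]
opening: 0.517
```

Emit:
servo_tool(rows=[[20,[-26,-38,0],[0,0,0]],[20,[-26,-38,0],[0,0,0]],[20,[-26,-38,0],[0,0,0]],[20,[-26,-38,0],[0,0,0]],[20,[-26,-38,0],[0,0,0]],[20,[-26,-38,0],[0,0,0]],[20,[-26,-38,0],[0,0,0]],[20,[-26,-34,0],[0,0,0]]])

```text
clock: 15.82
eef_pos: [659.8, -217.6, 165.0]
tcp_rot: [3.141, -0.002, 2.999]
contact_force: [0.7, 0.6, 0.1]
opening: 0.52
```

Emit:
servo_tool(rows=[[20,[-13,-18,0],[0,0,0]],[20,[0,0,0],[0,0,0]],[20,[0,0,0],[0,0,0]],[20,[0,0,0],[0,0,0]]])

```text
clock: 16.32
eef_pos: [669.9, -234.8, 166.5]
tcp_rot: [3.141, -0.001, 3.0]
contact_force: [-0.0, 0.5, -0.6]
opening: 0.521
```

```bash
python3 - <<'E'
from h import *
print({k:np.round(v,2).tolist() for k,v in sense().items()})
cal=get_calibration("wrist");im=grab_frame("wrist");cv2.imwrite("pics/w8.png",im);im=im.astype(int)
w=((im.min(2)>110)&(im.max(2)-im.min(2)<60)).astype(np.uint8)
n,l,st,ce=cv2.connectedComponentsWithStats(w)
for i in range(1,n):
    if st[i][4]>200:
        c=np.argwhere(l==i)[:,::-1]
        print(st[i].tolist(),[cv2.minAreaRect(ray("wrist",c,z,cal)[:,:2].astype(np.float32)) for z in(40,)])
E
```

```text
{'clock': 16.32, 'qpos': [-0.34, 0.54, 1.49, 0.0, 1.11, -1.77], 'qvel': [0.0, -0.0, -0.01, -0.0, 0.0, -0.0], 'joint_efforts': [-0.37, -72.7, -33.68, -0.01, -0.03, 0.0], 'eef_pos': [669.91, -234.75, 166.53], 'tcp_rot': [3.14, -0.0, 3.0], 'contact_force': [-0.0, 0.52, -0.58], 'wrist_torque': [0.07, 0.07, -0.0], 'opening': 0.52}
[261, 0, 40, 144, 5361] [((570.7745971679688, -220.00408935546875), (29.1521053314209, 103.2561264038086), 82.17398834228516)]
[216, 26, 34, 52, 1602] [((548.9054565429688, -253.9961700439453), (23.87799072265625, 35.4631462097168), 82.28893280029297)]
[313, 26, 32, 52, 1532] [((558.9314575195312, -181.7136993408203), (23.367042541503906, 35.43879318237305), 82.6640396118164)]
[494, 158, 66, 69, 2823] [((692.1026611328125, -16.142017364501953), (79.6400375366211, 48.22364807128906), 64.35491943359375)]
[344, 253, 53, 59, 1522] [((761.6118774414062, -152.69664001464844), (79.18023681640625, 29.60655975341797), 30.01968765258789)]
```

View pics/w8.png

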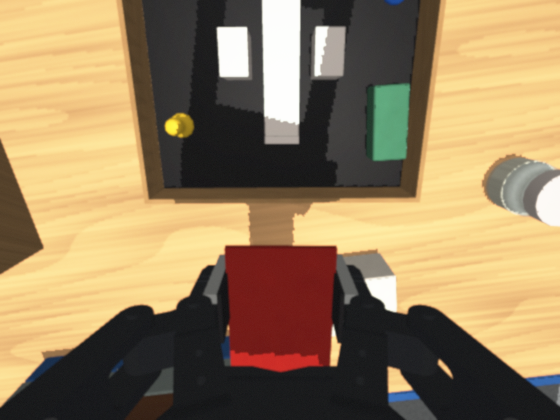

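The nest bar (columns 261–300, rear end at row 144), both cheeks (rows 26–78), the pawns and the green cards show, all clear of the nest. The bar's front end is cut off, so I'll back off to measure its length too.

Emit:
servo_tool(rows=[[20,[-20,0,0],[0,0,0]],[20,[-30,0,-10],[0,0,0]],[20,[0,0,-10],[0,0,0]],[20,[0,0,0],[0,0,0]],[20,[0,0,0],[0,0,0]],[20,[0,0,0],[0,0,0]]])

```text
clock: 17.12
eef_pos: [719.2, -242.8, 186.5]
tcp_rot: [3.141, -0.001, 2.999]
contact_force: [0.5, -0.1, -0.7]
opening: 0.52
```

```bash
python3 - <<'E'
from h import *
p,R=pose();print(p,R.as_euler("xyz"))
cal=get_calibration("wrist");im=grab_frame("wrist");cv2.imwrite("pics/w9.png",im)
a=-.135;u=np.array([np.cos(a),np.sin(a)]);v=np.array([-u[1],u[0]]);c0=np.array([553.5,-217.8])
# rectify nest plane, nest frame, 4 px/mm, x right, y up, at stop/cheek-top height 40 and bed height 35
for z in(35,40):
    X,Y=np.meshgrid(np.arange(-90,90,.25),np.arange(60,-60,-.25))
    P=c0+X[...,None]*u+Y[...,None]*v
    q=proj("wrist",np.c_[P.reshape(-1,2),np.full(X.size,z)],cal).astype(np.float32).reshape(X.shape+(2,))
    r=cv2.remap(im,q[...,0],q[...,1],cv2.INTER_LINEAR);cv2.imwrite(f"pics/n{z}.png",r)
    g=r.astype(int).min(2)
    # profiles along x at y=0; across y at x=0
    px=g[220:260].mean(0);py=g[:,300:420].mean(1)
    for nm,pr,ax in(("x",px,X[0]),("y",py,Y[:,0])):
        d=np.diff(cv2.GaussianBlur(pr[None].astype(np.float32),(9,1),0)[0]);k=[i for i in range(4,len(d)-4) if abs(d[i])>2 and abs(d[i])==abs(d[i-4:i+5]).max()]
        print(z,nm,[(float(ax[i]),round(float(d[i]),1)) for i in k])
# sheet front edge in the tool frame
g=im.astype(int);red=(g[...,2]>2.2*g[...,1])&(g[...,2]>60)&(np.arange(420)[:,None]>150)
rr=np.argwhere(red);cols=[ (rr[rr[:,1]==c][:,0].min()) for c in range(240,325,5)];print(cols)
rw=[(rr[rr[:,0]==k][:,1].min(),rr[rr[:,0]==k][:,1].max()+1) for k in(250,260,270)];print(rw)
zt=p[2]+24.1
print("front in tool",R.inv().apply(ray("wrist",[(240,cols[0]),(320,cols[-2])],zt,cal)-p).round(1).tolist())
for k,(l,h) in zip((250,260,270),rw): print(R.inv().apply(ray("wrist",[(l,k),(h,k)],zt,cal)-p).round(1).tolist())
E
```

```text
[ 719.16745885 -242.76039788  186.53626202] [ 3.14144220e+00 -8.80802084e-04  2.99946308e+00]
35 x [(8.5, 50.8), (69.0, -18.7)]
35 y [(49.5, 2.7), (36.75, 2.3), (26.25, -3.9), (14.5, 4.9), (-14.0, -4.8), (-25.75, 4.3), (-48.5, -5.1)]
40 x [(9.75, 53.1), (69.5, -18.9)]
40 y [(48.5, 2.2), (25.75, -3.1), (14.25, 3.9), (-13.75, -3.7), (-25.25, 3.5), (-47.75, -4.2)]
[np.int64(247), np.int64(247), np.int64(247), np.int64(246), np.int64(246), np.int64(246), np.int64(246), np.int64(246), np.int64(246), np.int64(246), np.int64(246), np.int64(247), np.int64(246), np.int64(247), np.int64(247), np.int64(247), np.int64(247)]
[(np.int64(226), np.int64(336)), (np.int64(226), np.int64(336)), (np.int64(226), np.int64(336))]
front in tool [[23.6, -16.3, -24.1], [23.7, 16.0, -24.1]]
[[22.3, -22.0, -24.1], [22.3, 22.5, -24.1]]
[[17.8, -22.2, -24.1], [17.9, 22.8, -24.1]]
[[13.3, -22.4, -24.1], [13.3, 23.0, -24.1]]
```

View pics/n40.png

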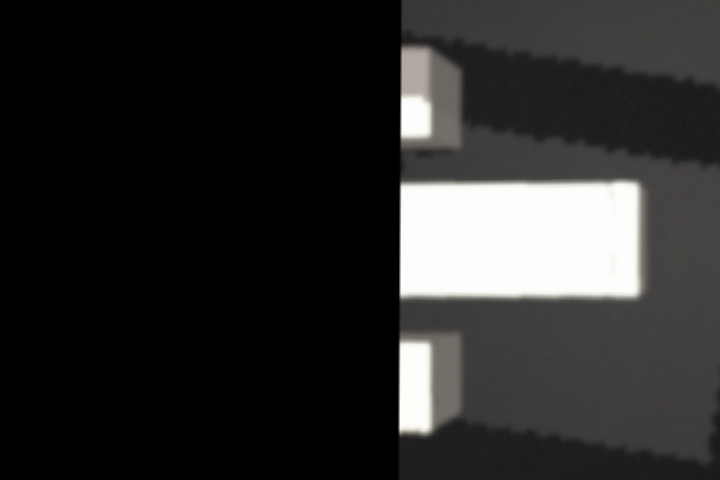

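The rectified view shows only the nest's rear half (I backed off the wrong way). Bar rear end at x 640 px (69.5 mm), cheek ends at x 430 px (17.5 mm), bar centred on row 239. That is enough to fix the centre.

```bash
python3 - <<'E'
from h import *
plan((517.9,-213,70),np.pi-.135)
E
```

```text
shift(tool now) [203.5   1.  116.7] turn deg [ 0.01 -0.04 -0.41]
shift(tool after turn) [203.6   2.4 116.6]
```

Emit:
servo_tool(rows=[[20,[15,2.4,0],[0,0,-0.4]],[20,[40,0,0],[0,0,0]],[20,[45,0,0],[0,0,0]],[20,[45,0,0],[0,0,0]],[20,[40,0,20],[0,0,0]],[20,[18.6,0,40],[0,0,0]],[20,[0,0,40],[0,0,0]],[20,[0,0,16],[0,0,0]]])

```text
clock: 18.18
eef_pos: [517.1, -212.6, 69.2]
tcp_rot: [3.141, -0.003, 3.006]
contact_force: [-0.8, -0.0, -0.3]
opening: 0.519
```

Emit:
servo_tool(rows=[[20,[0,0,0],[0,0,0]],[20,[0,0,0],[0,0,0]],[20,[0,0,0],[0,0,0]],[20,[0,0,0],[0,0,0]]])

```text
clock: 18.68
eef_pos: [519.1, -213.2, 71.7]
tcp_rot: [-3.141, 0.001, 3.007]
contact_force: [-0.0, 0.4, -1.1]
opening: 0.518
```

```bash
python3 - <<'E'
from h import *
p,R=pose();print(p,R.as_euler("xyz"))
plan((517.9,-213,30),np.pi-.135)
cal=get_calibration("wrist");im=grab_frame("wrist");cv2.imwrite("pics/w10.png",im)
a=-.135;u=np.array([np.cos(a),np.sin(a)]);v=np.array([-u[1],u[0]]);C=np.array([554.03,-217.6])
im2=im.copy()
for s in(-63,-69):
    P=np.array([np.r_[C+s*u+t*v,40] for t in(-14,14)]);q=proj("wrist",P,cal);print(s,q.round(1).tolist())
    cv2.line(im2,*[tuple(int(x) for x in k) for k in q],(0,255,0),1)
cv2.imwrite("pics/w10b.png",im2)
E
```

```text
[ 519.0794954  -213.2150216    71.71861588] [-3.14123104e+00  1.37902049e-03  3.00660818e+00]
shift(tool now) [ 1.3  0.1 41.7] turn deg [-0.02  0.08  0.  ]
shift(tool after turn) [ 1.2  0.1 41.7]
-63 [[256.1, 198.7], [305.6, 198.8]]
-69 [[255.9, 188.4], [305.9, 188.5]]
```

View pics/w10b.png

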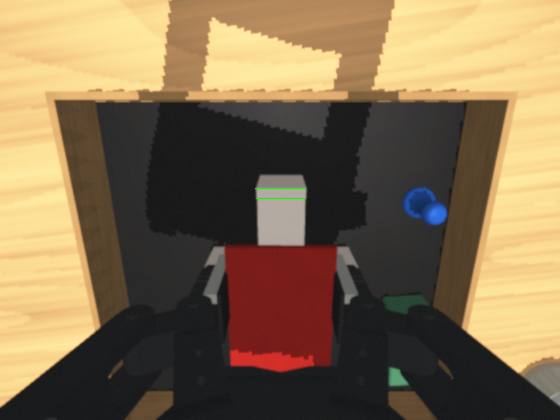

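The overlay's predicted outer edge of the front stop (row 188, columns 256–306) falls on the visible edge, so the nest fix holds. The sheet end (row 246) is well centred on the bar.

Emit:
servo_tool(rows=[[20,[1.2,0,10],[0,0,0]],[20,[0,0,15],[0,0,0]],[20,[0,0,12],[0,0,0]],[20,[0,0,5],[0,0,0]],[20,[0,0,0],[0,0,0]],[20,[0,0,0],[0,0,0]],[20,[0,0,0],[0,0,0]],[20,[0,0,0],[0,0,0]]])

```text
clock: 19.73
eef_pos: [517.5, -213.0, 29.2]
tcp_rot: [-3.141, 0.001, 3.007]
contact_force: [-0.8, 0.0, -1.3]
opening: 0.518
```

```bash
python3 - <<'E'
from h import *
p,R=pose();print(p,R.as_euler("xyz"),sense()["contact_force"])
plan((517.9,-213,16),np.pi-.135)
cal=get_calibration("wrist");im=grab_frame("wrist");cv2.imwrite("pics/w11.png",im)
a=-.135;u=np.array([np.cos(a),np.sin(a)]);v=np.array([-u[1],u[0]]);C=np.array([554.03,-217.6])
for s in(-63,-69):
    print(s,proj("wrist",np.array([np.r_[C+s*u+t*v,40] for t in(-14,14)]),cal).round(1).tolist())
print(im[150:260:2,280].tolist())
g=im.astype(int)
E
```

```text
[ 517.52638898 -212.96825024   29.21967401] [-3.14143050e+00  5.74134571e-04  3.00652194e+00] [-0.80161177  0.00901344 -1.2597504 ]
shift(tool now) [-0.4  0.  13.2] turn deg [-0.01  0.03 -0.  ]
shift(tool after turn) [-0.4  0.  13.2]
-63 [[249.2, 229.0], [312.7, 229.0]]
-69 [[248.8, 216.1], [313.2, 216.2]]
[[28, 27, 28], [31, 28, 29], [29, 27, 28], [30, 30, 29], [29, 27, 26], [29, 29, 28], [28, 28, 29], [27, 27, 27], [27, 28, 28], [28, 28, 28], [28, 29, 29], [28, 29, 30], [28, 30, 30], [28, 29, 30], [28, 27, 28], [27, 27, 28], [29, 28, 28], [28, 27, 26], [28, 28, 27], [28, 27, 26], [29, 27, 27], [29, 29, 29], [88, 92, 98], [122, 127, 135], [123, 129, 137], [123, 129, 137], [123, 130, 137], [122, 128, 136], [123, 129, 137], [124, 129, 136], [123, 129, 137], [122, 129, 135], [126, 134, 141], [157, 166, 175], [161, 170, 180], [161, 170, 179], [162, 171, 179], [162, 171, 180], [163, 171, 181], [161, 170, 179], [162, 171, 180], [162, 171, 180], [162, 171, 180], [163, 171, 180], [162, 171, 179], [162, 171, 180], [161, 170, 179], [137, 145, 162], [42, 44, 102], [23, 27, 110], [26, 29, 123], [27, 30, 124], [27, 30, 123], [25, 29, 123], [22, 28, 122]]
```

View pics/w11.png

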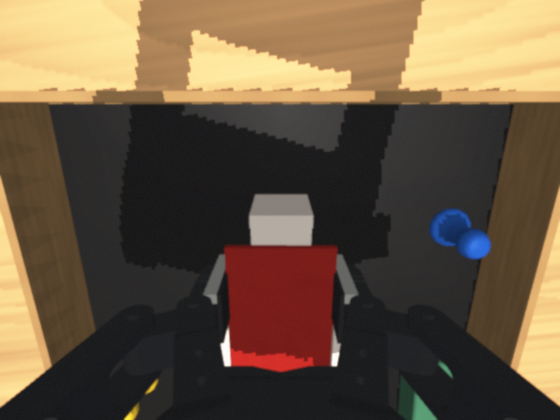

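The front stop (rows 215–244, columns 250–313) is within 1 px of prediction and the sheet (columns 226–336) is centred on it. Lowering now.

Emit:
servo_tool(rows=[[20,[0,0,4],[0,0,0]],[20,[0,0,4],[0,0,0]],[20,[0,0,3],[0,0,0]],[20,[0,0,2],[0,0,0]],[20,[0,0,0],[0,0,0]],[20,[0,0,0],[0,0,0]],[20,[0,0,0],[0,0,0]]])

```text
clock: 20.65
eef_pos: [517.4, -212.9, 16.0]
tcp_rot: [-3.142, 0.0, 3.007]
contact_force: [-0.7, -0.3, -0.4]
opening: 0.521
```

Emit:
servo_tool(rows=[[20,[0,0,0.8],[0,0,0]],[20,[0,0,0.5],[0,0,0]],[20,[0,0,0],[0,0,0]],[20,[0,0,0],[0,0,0]],[20,[0,0,0],[0,0,0]]])

```text
clock: 21.28
eef_pos: [517.3, -212.9, 14.6]
tcp_rot: [-3.142, 0.0, 3.007]
contact_force: [0.2, 0.4, -1.3]
opening: 0.517
```

Emit:
servo_tool(rows=[[20,[0,0,0.4],[0,0,0]],[20,[0,0,0.3],[0,0,0]],[20,[0,0,0],[0,0,0]],[20,[0,0,0],[0,0,0]],[20,[0,0,0],[0,0,0]]])

```text
clock: 21.9
eef_pos: [517.3, -212.9, 14.3]
tcp_rot: [-3.142, 0.0, 3.007]
contact_force: [-1.9, 0.9, 5.4]
opening: 0.519
```

Emit:
servo_tool(rows=[[20,[0,0,0.3],[0,0,0]],[20,[0,0,0],[0,0,0]],[20,[0,0,0],[0,0,0]],[20,[0,0,0],[0,0,0]]])

```text
clock: 22.4
eef_pos: [517.4, -212.9, 14.3]
tcp_rot: [-3.142, 0.0, 3.006]
contact_force: [-3.1, 1.1, 9.4]
opening: 0.518
```

Contact at the expected bed height (14.3 against 13.9 mm), so the sheet is not on the stops. Releasing.

Emit:
servo_tool(rows=[[50,[0,0,-0.3],[0,0,0]],[54,[0,0,0],[0,0,0]],[58,[0,0,0],[0,0,0]],[62,[0,0,0],[0,0,0]],[64,[0,0,0],[0,0,0]],[64,[0,0,0],[0,0,0]],[64,[0,0,0],[0,0,0]]])

```text
clock: 23.28
eef_pos: [517.3, -212.9, 13.9]
tcp_rot: [3.142, -0.0, 3.006]
contact_force: [0.4, 0.3, 0.7]
opening: 0.749
```

Emit:
servo_tool(rows=[[64,[0,0,-5],[0,0,0]],[64,[0,0,-15],[0,0,0]],[64,[0,0,-30],[0,0,0]],[64,[0,0,-40],[0,0,0]],[64,[-20,0,-40],[0,0,0]],[64,[-40,0,0],[0,0,0]],[64,[0,0,0],[0,0,0]],[64,[0,0,0],[0,0,0]]])

```text
clock: 24.28
eef_pos: [575.9, -220.6, 144.0]
tcp_rot: [3.141, -0.001, 3.007]
contact_force: [0.5, 0.5, -0.5]
opening: 0.753
```

```bash
python3 - <<'E'
from h import *
p,R=pose();print(p,sense()["contact_force"],sense()["opening"])
cal=get_calibration("wrist");im=grab_frame("wrist");cv2.imwrite("pics/w12.png",im);g=im.astype(int)
a=-.135;A=np.array([[np.cos(a),-np.sin(a)],[np.sin(a),np.cos(a)]]);C=np.array([554.03,-217.6])
red=((g[...,2]>2.2*g[...,1])&(g[...,2]>60)).astype(np.uint8)
n,l,st,ce=cv2.connectedComponentsWithStats(red)
for i in range(1,n):
    if st[i][4]>800:
        w=ray("wrist",np.argwhere(l==i)[:,::-1],38,cal)[:,:2];print(st[i].tolist(),cv2.minAreaRect(((w-C)@A).astype(np.float32)))
E
```

```text
[ 575.90097056 -220.64127498  143.98597521] [ 0.4851125   0.54118034 -0.52417989] 0.753209963679309
[528, 0, 32, 83, 2306] ((-99.48490905761719, 186.82000732421875), (53.009056091308594, 22.584070205688477), 7.510149955749512)
[248, 99, 65, 151, 8695] ((-0.38718414306640625, -0.19824790954589844), (120.63754272460938, 47.69664001464844), 0.046546559780836105)
```

View pics/w12.png

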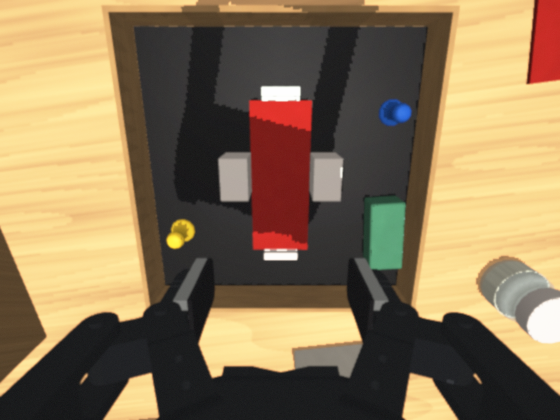

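The red sheet (columns 248–312, rows 99–249) lies between both cheeks, with both white end stops showing. The pawns and cards are where they were, and the gripper is clear.

```bash
python3 -c "
from rig import *
print(sign_off())"
```

```text
the job is handed in; nothing more can be done
None
```

The red sheet is in the nest, let go, and the job is handed in. No verdict was reported.

- **Slide:** I pressed with a shut fingertip at about 7 to 9 N and dragged the sheet about 60 mm. It ended about 49 mm over the open edge, with its centre about 11 mm behind that edge.
- **Pinch and place:** I gripped the overhanging end with 50 N, lifted the sheet level and carried it to the game box. Lowering it, I felt contact within 0.4 mm of the expected bed height, so it was not caught on the cheeks or stops. I then opened the fingers and moved away.

**Last checks:**
- The final wrist picture puts the sheet's centre about 0.4 mm (x) and 0.2 mm (y) from the nest's, turned less than 0.1°, with both end stops visible.
- In that picture the pawns and card deck looked unmoved. I did not measure any bystander again, and the tape roll and bin were not in that view.
- The sheet's final height and tilt were judged from the contact height and the picture, not measured separately.

**Disagreement:** the top camera put the nest about 1 mm away from where the wrist camera did. I used the wrist camera's figure. The run took about 24 s.

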